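# Close the photometer's sample cover without a bang

### The job

Close the photometer's open sample cover without letting it bang: nudge it forward with a fingertip past its balance point, catch it from below on the back of the fingers well before it is shut, and ride it slowly down until it is fully closed. Do not grip the cover, and do not disturb the cuvette or anything else standing around. Finish with the hand clear.

Things in the scene. Friction and masses are not known exactly. Their poses are not given: they have to be found in the camera images.
- photometer: bench photometer, fixed; cream housing 340 deep (x) x 360 wide (y) x 140 high. Origin: centre of its underside, on the bench; it is turned so that its front faces the robot's right (-y, more or less); its own x runs from its front to its rear, y to its left, z up. Keypad at the front right; sample well and cover at the front left, their middle at y = +70. Front face upright at x = -170; top behind the hinge flat at z = 140
- cover (a joint): opening in rad: 0 shut, 1.57 upright, 1.80 leaning back on its stop (starts there or just short of it). Above 1.61 it leans back, below 1.53 it falls shut by itself. Damped hinge: it creeps at first, then falls ever faster; let go at 1.4 it passes 0.8 after 2 to 3 s and 0.4 after 3 to 5 s and bangs shut at 0.55 to 0.8 rad/s. Under 3 N at the lip moves or holds it at slow speed
- cover_shell: the cover: dark flat plate 174 (x) x 172 wide (y) x 12 thick, about 0.3 kg. Origin: middle of the hinge axis, in the plane of the underside. Shut, its axes are parallel to the photometer's, the plate reaching along -x; z = 0 is the underside, z = 12 the top; they turn with it about its y axis. Underside flat (a soft seal 2 thick lies 40 to 167 from the lip)
- cover_hinge (a point): middle of the hinge axis (same point and axes as cover_shell); at x = -28, y = +70, z = 141 in the photometer's frame
- cover_lip (a point): middle of the lower edge of the cover's front lip, 170 from the hinge axis; axes as cover_shell. Shut, the lip stands out 28 beyond the housing's front face, at z = 141, so that a finger can follow it all the way down from below
- cuvette: clear square cuvette, 12.5 x 12.5 x 45, standing in its black holder in the sample well (its top 20 below the closed cover); origin at the centre of its underside; stays where it is
- cuvette_rack: white cuvette rack with a few cuvettes in it, 70 x 150 x 58 high, on the bench in front of the photometer's keypad; origin at the centre of its underside; leave alone
- tweezers: steel tweezers lying on the bench in front of the photometer, 137 long, 7 high; origin at their middle; leave alone
- reagent_bottle: clear bottle with a blue cap, 70 diameter, 141 high, behind the photometer; origin at the centre of its underside; leave alone
- vial: small brown vial with a black cap, 26 diameter, 59 high, close in front of the photometer; origin at the centre of its underside; leave alone
- flask: conical flask, 84 diameter at the foot, 140 high, behind the photometer; origin at the centre of its underside; leave alone
- wipes_carton: white carton of wipes, 75 x 110 x 40 high, standing on top of the photometer at the rear right; origin at the centre of its underside; leave alone

How it is judged (in metres and radians):
On the way, in this order (a step that is already met when the one before it is completed fails the run):
1. the cover is tipped forward past its balance point (value of joint cover below 1.5 rad), for 0.1 s.
2. the falling cover is caught on the fingers from beneath, still well open (0.95 to 0.25 rad), and its fall checked below 0.35 rad/s for 0.3 s (value of joint cover between 0.25 and 0.95 rad and contact force between the fingers and cover_shell above 0.3 N and velocity of joint cover above -0.35 rad/s and z of the grasp point in the frame of cover_hinge below 0.004 m), for 0.3 s.
At the end, for the whole second after the job is handed in: the cover is fully shut (within 0.03 rad, 5 mm at the lip) and the cuvette and all bystanders stand within 20 mm of where they were (value of joint cover below 0.03 rad and distance of each of cuvette, cuvette_rack, tweezers, reagent_bottle, vial, flask, wipes_carton from where it was at the start of the episode below 0.02 m); the robot touches nothing.
It fails at once if the cover comes down fast in its last part (faster than 0.47 rad/s between 0.4 and 0.03 rad open) (value of joint cover between 0.03 and 0.4 rad and velocity of joint cover below -0.47 rad/s).
It fails at once if the cover is gripped (its plate pressed at the grasp point between the fingers) (contact force between the fingers and cover_shell above 1 N and z of the grasp point in the frame of cover_hinge between -0.002 and 0.014 m and x of the grasp point in the frame of cover_hinge between -0.175 and 0 m and y of the grasp point in the frame of cover_hinge between -0.09 and 0.09 m).
It fails at once if the robot strikes or presses the photometer or its cover hard, with more than 80 N (contact force between any of the fingers, the arm and photometer above 80 N).
It fails at once if the cuvette is moved out of its seat or a bystander is shifted by more than 20 mm or tipped over (distance of any of cuvette, cuvette_rack, tweezers, reagent_bottle, vial, flask, wipes_carton from where it was at the start of the episode above 0.02 m or angle between any of cuvette, cuvette_rack, tweezers, reagent_bottle, vial, flask, wipes_carton's own z axis and vertical above 0.35 rad).
It also fails if it takes over 58 s, if anything falls off the work surface, if the arm or the gripper's body presses on something with over 40 N, if the wrist force passes 120 N, or if a joint passes its speed limit or range.

### The arm

A 7-joint arm with a two-finger parallel gripper is mounted at the origin on the work surface. World frame = base frame: x ahead of the robot, y to its left, z up, the work surface at z = 0. Lengths are in mm, angles in rad, forces in N, time in s.
With the tool pointing down it reaches from about 425 to 925 mm from the base axis. Payload 6.8 kg.
Tool frame: the origin (TCP) lies where the fingers leave the gripper's body, on its centre line; the fingertips stand 80 mm ahead of it and the grasp point (between the pads) lies 61 mm ahead of it; z points along the fingers, y is the direction in which the jaws open and shut (so a half turn about z gives the same grasp; the last joint's range is limited). The gripper opens to 88 mm and grips with 3 to 60 N. Pads are 20 mm wide; open, the fingers measure 115 mm over their backs; the gripper's body (75 mm by 178 mm) begins 61 mm behind the grasp point.
Start: joints at [1.066, 0.477, 0.022, 1.555, -0.011, 1.109, -0.083], TCP at [260.875, -622.567, 302.664] pointing down, gripper open.
Joint ranges: [-2.96, 2.96], [-0.34, 2.1], [-1.41, 1.46], [0.24, 2.44], [-1.37, 4.51], [0.17, 1.92], [-2.96, 2.96]. Speed limits (rad/s): [2.39, 2.39, 3.14, 3.14, 3.14, 3.14, 3.14].

### API

Orientations are given as a 3x3 rotation matrix whose columns are the frame's x, y, z axes.
In Python, from station import env, camera, camera_info, order gives the robot as it stands.
- The arm moves only by the tool drive_tool, never from a script. Its argument "steps" is a list of rows, each a list of 5 numbers: the opening, from 0 (shut) to 1 (fully open), then the shift along the tool's x, y, z in cm, then the turn about the tool's z in rad. A call has 1 to 8 rows; each row shifts and turns the pose as measured when the row begins, along the tool's axes as they then stand; what a row does not reach is not made up. A row lasts 1/10 s, in which the tool goes at most 50 mm and 8.59 degrees, less where a joint would pass 70% of its speed; a pose out of reach is approached as far as the arm can. A call with a gripper value outside its range is refused whole. The fingers move at their own pace and stop on an object; "newtons" is the grip in N (left out, the last holds). Time passes only in rows, so rows that do not move let the fingers close. It gives the time, the measured TCP pose, the force and the opening at its end, in the units of the state.
- env.sense(): the state, without advancing time (a new reading comes with each control period).
- camera(name): name is "side" or "top"; returns (picture, depth): 480x640x3 uint8, red, green, blue; 480x640 float32, mm along the optical axis (not along the pixel's ray), 0 where there is no reading.
- camera_info(name): a dict with "K" (3x3 intrinsics, pixels), "R" (3x3) and "t" (3): a world point X has camera coordinates R X + t. Camera axes: x right, y down, z forward; pixel columns grow to the right and rows downward; lengths in mm; the calibration is good to about 2 mm. A picture is of the moment at which its call begins. camera_info takes no time and is no camera call.
- order.sign_off(): hands the job in, once; it reports no verdict.
The state is a dict: "time_s": time; "qpos": joint angles; "joint_vel": joint speeds; "joint_efforts": joint torques, N m; "eef_pos": TCP position; "eef_rot": TCP orientation; "wrist_force": force on the tool from outside, world axes, zero at the start; "wrist_torque": the same for the moment, N m; "finger_gap": opening from 0.0 (shut) to 1.0 (fully open).
Only numpy, scipy, OpenCV 4.12 (cv2) and the standard library are available. Lean on these libraries where they do the work, as an engineer would, in place of code of your own. Each camera call takes 0.05 s, during which the arm holds its last target.

## Working session

There is one attempt and no reset: what is moved stays moved. The work goes in short steps, Python scripts to look and compute and a tool call to move; the robot and the scene stay as the last step left them, time stands still between calls to the robot, and variables do not carry over. Pictures are saved under pics/ and viewed, and the job is handed in when it is done.

Besides the shell and the picture viewer there is one more tool, called after ">>>" as name(argument=value, ...), one argument or row to a line, values as JSON. drive_tool: Moves the arm, as the interface text tells. Its arguments: {"type":"object","properties":{"steps":{"type":"array","items":{"type":"array","items":{"type":"number"}}},"newtons":{"type":"number"}},"required":["steps"]}

```bash
ls; mkdir -p pics
python3 - <<'E'
from station import env,camera,camera_info
import cv2,numpy as np
s=env.sense();print(s)
for n in("side","top"):
    p,d=camera(n);cv2.imwrite(f"pics/{n}0.png",p[:,:,::-1]);np.save(f"pics/{n}0d.npy",d);i=camera_info(n);print(n,i)
E
```

```text
pics
{'time_s': 0.0, 'qpos': array([ 1.06589284,  0.47775894,  0.02234051,  1.5564171 , -0.01150095,
        1.10931978, -0.08310764]), 'joint_vel': array([ 0.00057064, -0.00046699, -0.00055822, -0.00049562,  0.00020766,
       -0.0003612 ,  0.00019117]), 'joint_efforts': array([-4.91876926e-05, -5.82840872e+01,  1.53459426e+00, -2.72607440e+01,
       -5.42794098e-02,  1.69615599e-02,  1.99901938e-04]), 'eef_pos': array([ 260.68978989, -622.1377384 ,  301.72372926]), 'eef_rot': array([[ 9.22295910e-01,  3.86483645e-01, -8.04000811e-04],
       [ 3.86484459e-01, -9.22294562e-01,  1.58248416e-03],
       [-1.29921328e-04, -1.77025249e-03, -9.99998425e-01]]), 'wrist_force': array([-0.07370776,  0.25735177, -0.36398739]), 'wrist_torque': array([ 0.04834482,  0.01914403, -0.03085427]), 'finger_gap': 1.0023663281548816}
side {'K': array([[475.65745851,   0.        , 319.79157628],
       [  0.        , 475.65745851, 240.73496261],
       [  0.        ,   0.        ,   1.        ]]), 'R': array([[-0.08473447, -0.99639541,  0.004033  ],
       [-0.90187768,  0.0749746 , -0.42543562],
       [ 0.42359972, -0.03968634, -0.90497971]]), 't': array([141.71235791, 563.46626171, 749.00518082])}
top {'K': array([[505.91253297,   0.        , 315.47656818],
       [  0.        , 505.91253297, 236.21371273],
       [  0.        ,   0.        ,   1.        ]]), 'R': array([[-0.00868663, -0.99994861,  0.0052275 ],
       [-0.99809834,  0.00835128, -0.06107343],
       [ 0.06102663, -0.00574808, -0.99811959]]), 't': array([ 74.67496615, 553.9493364 , 966.40876772])}
```

View pics/side0.png

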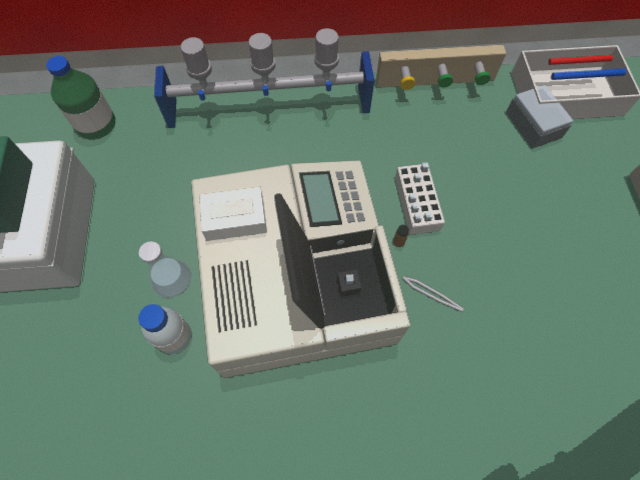

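View pics/top0.png

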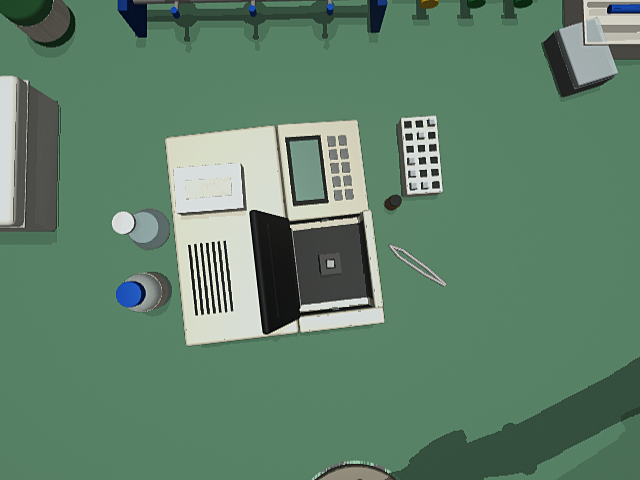

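```bash
cat > h.py <<'E'
from station import env,camera,camera_info
import cv2,numpy as np
def ray(n,u,v,z):
    i=camera_info(n);K,R,t=map(np.array,(i["K"],i["R"],i["t"]))
    c=-R.T@t; r=R.T@np.linalg.inv(K)@np.array([u,v,1.]); return c+r*(z-c[2])/r[2]
def cloud(n,d):
    i=camera_info(n);K,R,t=map(np.array,(i["K"],i["R"],i["t"]))
    v,u=np.mgrid[:480,:640]; P=np.stack([u,v,np.ones_like(u)],-1)@np.linalg.inv(K).T*d[...,None]
    return (P-t)@R
E
python3 - <<'E'
from h import *
np.set_printoptions(precision=1,suppress=True)
for n,pts in (("top",[(165,138),(359,121),(384,322),(187,346),(370,212),(250,211),(263,333),(294,240),(210,250),(330,264),(372,300)]),("side",[(390,235),(402,330),(279,197),(324,325),(312,325)])):
    d=np.load(f"pics/{n}0d.npy");C=cloud(n,d)
    for u,v in pts: print(n,u,v,C[v,u],ray(n,u,v,140))
# cover plane from side: dark pixels
for n,box in(("top",(245,205,302,335)),("side",(275,190,328,328))):
    d=np.load(f"pics/{n}0d.npy");C=cloud(n,d);p=cv2.imread(f"pics/{n}0.png")
    m=np.zeros((480,640),bool);m[box[1]:box[3],box[0]:box[2]]=1
    m&=(p.max(2)<60)&(C[...,2]>160)&(d>0)
    Q=C[m];c=Q.mean(0);u,s,vt=np.linalg.svd(Q-c,full_matrices=False)
    print(n,m.sum(),c,s/len(Q)**.5,vt,Q.min(0),Q.max(0))
E
```

```text
top 165 138 [755.5 369.7  -3.5] [718.1 327.5 140. ]
top 359 121 [786.7 -19.6  -1.2] [745.4  -6.1 140. ]
top 384 322 [386.2 -62.8  -0.1] [401.4 -43.4 140. ]
top 187 346 [494.6  75.6 998. ] [364.6 287.4 140. ]
top 370 212 [587.6 -22.7 139.9] [587.6 -22.7 140. ]
top 250 211 [572.8 161.8 301.6] [591.  181.8 140. ]
top 263 333 [405.7 144.2 302.2] [385.  160.2 140. ]
top 294 240 [544.3 109.5  76.2] [540.9 107.2 140. ]
top 210 250 [525.1 249.7 139.3] [525.1 249.6 140. ]
top 330 264 [499.8  45.7 118.4] [499.7  46.5 140. ]
top 372 300 [437.1 -26.  120.3] [438.4 -23.8 140. ]
side 390 235 [633.2 -62.7   0.1] [567.5 -33.5 140. ]
side 402 330 [397.7 -32.1 117.3] [392.2 -27.5 140. ]
side 279 197 [565.4 156.1 305.9] [663.8 163.5 140. ]
side 324 325 [411.  100.8 141.7] [411.4 100.8 140. ]
side 312 325 [413.8 120.7 137.5] [413.1 120.7 140. ]
top 4115 [490.7 133.4 254.5] [48.5 47.   2.4] [[-1.  -0.1 -0. ]
 [-0.   0.2  1. ]
 [ 0.1 -1.   0.2]] [405.8 102.1 160. ] [577.3 161.9 309.4]
side 1650 [465.5 127.7 238.9] [49.5 40.8  2. ] [[-0.8  0.1  0.6]
 [ 0.6  0.2  0.8]
 [ 0.1 -1.   0.2]] [402.9 103.  160.3] [572.5 154.5 308.2]
```

Run:
```python
from h import *
np.set_printoptions(precision=3,suppress=True)
n="top";d=np.load("pics/top0d.npy");C=cloud(n,d);p=cv2.imread("pics/top0.png")
m=np.zeros((480,640),bool);m[205:335,245:302]=1
m&=(p.max(2)<60)&(C[...,2]>165)&(C[...,2]<295)
Q=C[m]
for _ in range(3):
    c=Q.mean(0);vt=np.linalg.svd(Q-c,full_matrices=False)[2];r=(Q-c)@vt[2];Q=Q[abs(r)<3]
nn=vt[2]*np.sign(-vt[2][1]); print("c",c,"n",nn,len(Q),r.std())
h=nn[:2]/np.hypot(*nn[:2]); print("front dir",h, "theta",np.pi/2+np.arctan2(nn[2],np.hypot(*nn[:2])))
# housing top z~140 min area rect
m=(abs(C[...,2]-140)<4)&(d>0);m[:110]=0;m[360:]=0;m[:,:150]=0;m[:,400:]=0
P=C[m][:,:2].astype(np.float32);rc=cv2.minAreaRect(P);print("rect",rc)
b=cv2.boxPoints(rc);print(b)
# lateral extents of cover along e
e=np.array([h[1],-h[0]]) # photometer y dir? 
y=Q[:,:2]@e; print("e",e,"cover lat",y.min(),y.max())
# hinge: underside plane at z=141
yc=(y.min()+y.max())/2
# point with e-coord yc, z=141 on plane
A=np.array([[*e,0],[0,0,1],nn]);H=np.linalg.solve(A,[yc,141,nn@c]);print("hinge",H)
s=env.sense();print(s["eef_pos"],s["time_s"])
```

```text
c [491.149 128.084 236.314] n [ 0.106 -0.97   0.218] 2814 0.8884819832038844
front dir [ 0.109 -0.994] theta 1.7904925721929146
rect ((560.0623779296875, 142.12486267089844), (358.4866943359375, 339.2969665527344), 6.13839864730835)
[[363.706 291.634]
 [399.987 -45.718]
 [756.419  -7.384]
 [720.137 329.967]]
e [-0.994 -0.109] cover lat -587.593976035944 -419.00179360496594
hinge [494.57  107.048 141.   ]
[ 260.691 -622.193  301.803] 0.1
```

>>> drive_tool(
  steps=[
    [0,1,0,-4.5,0.14],
    [0,1,0,-4.5,0.14],
    [0,4,0,-2.5,0.01],
    [0,4,0,-2,0],
    [0,4,-2,-1,0],
    [0,4,-2,0,0],
    [0,4,-2,0,0],
    [0,4,-2,0,0],
  ],
)

```text
time_s: 0.9
eef_pos: [509.9, -516.6, 447.1]
eef_rot: [[0.997, 0.075, -0.009], [0.075, -0.997, 0.006], [-0.008, -0.007, -1.0]]
wrist_force: [0.3, -0.8, 0.0]
finger_gap: 0.313
```

```bash
cat > st.py <<'E'
import numpy as np
from station import env
np.set_printoptions(precision=2,suppress=True)
s=env.sense();f=np.array([.108,-.994]);x=np.array([.994,.108]);H=np.array([494,107.])
p=s["eef_pos"];R=s["eef_rot"]
print("t",s["time_s"],"a",(p[:2]-H)@f,"b",(p[:2]-H)@x,"z",p[2],"tip",p[2]-80,"yaw err",np.cross(R[:2,1],f),"z axis",R[:,2],"F",s["wrist_force"],"Ff",s["wrist_force"][:2]@f,"gap",s["finger_gap"],"r",np.hypot(*p[:2]))
E
python3 st.py
```

```text
t 0.9 a 621.620869076593 b -51.54645165757618 z 447.1485040025199 tip 367.1485040025199 yaw err 0.03271752075614222 z axis [-0.01  0.01 -1.  ] F [ 0.28 -0.79  0.01] Ff 0.811861293883815 gap 0.31340288006650735 r 725.8946431296941st.py:6: DeprecationWarning: Arrays of 2-dimensional vectors are deprecated. Use arrays of 3-dimensional vectors instead. (deprecated in NumPy 2.0)
  print("t",s["time_s"],"a",(p[:2]-H)@f,"b",(p[:2]-H)@x,"z",p[2],"tip",p[2]-80,"yaw err",np.cross(R[:2,1],f),"z axis",R[:,2],"F",s["wrist_force"],"Ff",s["wrist_force"][:2]@f,"gap",s["finger_gap"],"r",np.hypot(*p[:2]))
```

>>> drive_tool(
  steps=[
    [0,1,-4.5,0,-0.03],
    [0,1,-4.5,0,0],
    [0,1,-4.5,0,0],
    [0,1,-4.5,0,0],
    [0,0,-4.5,0,0],
    [0,0,-4.5,0,0],
    [0,0,-4.5,0,0],
    [0,0,-4.5,0,0],
  ],
)

```text
time_s: 1.7
eef_pos: [515.7, -138.5, 441.7]
eef_rot: [[0.993, 0.113, -0.018], [0.113, -0.994, 0.012], [-0.016, -0.014, -1.0]]
wrist_force: [0.2, 0.8, -0.4]
finger_gap: -0.0
```

```bash
python3 -W ignore st.py
```

```text
t 1.7 a 246.37737711729434 b -4.98199419197039 z 441.66381365924394 tip 361.66381365924394 yaw err -0.004819974502866378 z axis [-0.02  0.01 -1.  ] F [ 0.24  0.78 -0.36] Ff -0.7473827740078159 gap -0.0003929815855750805 r 533.9416967133704
```

>>> drive_tool(
  steps=[
    [0,0,-4.5,-0.3,0],
    [0,0,-4.5,-0.3,0],
    [0,0,-4.5,-0.3,0],
    [0,0,-4.5,0,0],
    [0,0,-4.5,0,0],
    [0,0,-4.5,0,0],
    [0,0,-4,0,0],
    [0,0,-1,0,0],
  ],
)

```text
time_s: 2.5
eef_pos: [472.1, 197.0, 453.9]
eef_rot: [[0.993, 0.12, -0.021], [0.121, -0.993, 0.012], [-0.019, -0.015, -1.0]]
wrist_force: [-0.1, -0.2, 0.6]
finger_gap: 0.006
```

```bash
python3 -W ignore st.py
```

```text
t 2.5 a -91.84997568725036 b -12.05162823264069 z 453.90537941548547 tip 373.90537941548547 yaw err -0.012359671199391173 z axis [-0.02  0.01 -1.  ] F [-0.08 -0.22  0.64] Ff 0.20525477051731425 gap 0.005622022109530623 r 511.55802946607895
```

>>> drive_tool(
  steps=[
    [0,0.4,0,3,0],
    [0,0.4,0,4,0],
    [0,0.4,0,3,0],
    [0,0,0,1,0],
    [0,0,0,0,0],
  ],
)

```text
time_s: 3.0
eef_pos: [481.8, 200.8, 340.6]
eef_rot: [[0.992, 0.124, -0.02], [0.124, -0.992, 0.012], [-0.018, -0.014, -1.0]]
wrist_force: [0.7, -0.2, 0.1]
finger_gap: 0.001
```

```bash
python3 -W ignore st.py; python3 -c "
from h import *
p,d=camera('side');cv2.imwrite('pics/side1.png',p[:,:,::-1])"
```

```text
t 3.0 a -94.54572970055854 b -2.000994311824517 z 340.64971104040626 tip 260.64971104040626 yaw err -0.01587473851378196 z axis [-0.02  0.01 -1.  ] F [ 0.71 -0.18  0.08] Ff 0.2557899960952548 gap 0.0010810183136589894 r 521.96226041153
```

View pics/side1.png

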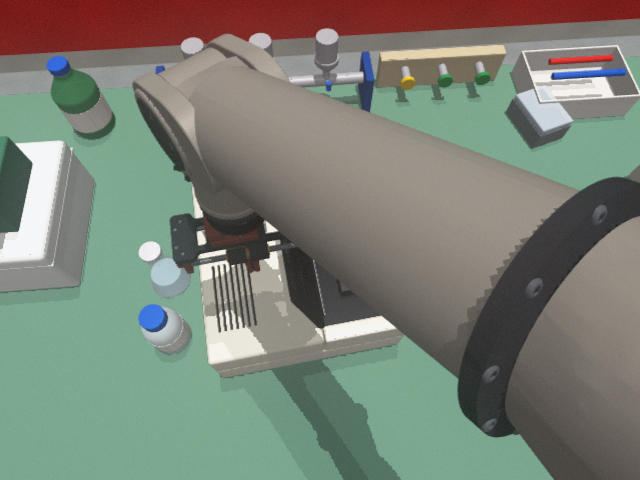

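>>> drive_tool(
  steps=[
    [0,0,3,0,0],
    [0,0,1.5,0,0],
    [0,0,1,0,0],
    [0,0,1,0,0],
    [0,0,0.8,0,0],
  ],
)

```text
time_s: 3.55
eef_pos: [492.9, 129.6, 348.0]
eef_rot: [[0.992, 0.127, -0.01], [0.127, -0.992, 0.018], [-0.007, -0.019, -1.0]]
wrist_force: [-1.0, 1.8, -0.1]
finger_gap: 0.006
```

```bash
python3 -W ignore st.py
```

```text
t 3.55 a -22.622553615489338 b 1.3487812000663728 z 347.95035616531646 tip 267.95035616531646 yaw err -0.019462113274627005 z axis [-0.01  0.02 -1.  ] F [-0.95  1.76 -0.09] Ff -1.8557246215896341 gap 0.006399342404487585 r 509.6605882870286
```

>>> drive_tool(
  steps=[
    [0,0,1,0,0],
    [0,0,0.8,0,0],
    [0,0,0.4,0,0],
    [0,0,0,0,0],
  ],
)

```text
time_s: 3.95
eef_pos: [496.2, 104.9, 347.9]
eef_rot: [[0.992, 0.126, -0.009], [0.126, -0.992, 0.018], [-0.007, -0.019, -1.0]]
wrist_force: [0.6, -0.2, -1.0]
finger_gap: 0.004
```

```bash
python3 -W ignore st.py;  python3 -c "
from h import *
p,d=camera('top');cv2.imwrite('pics/top2.png',p[:,:,::-1])"
```

```text
t 3.95 a 2.3177782183363957 b 1.982977594302459 z 347.85928616878783 tip 267.85928616878783 yaw err -0.018189405807141498 z axis [-0.01  0.02 -1.  ] F [ 0.59 -0.18 -1.  ] Ff 0.24582425525050955 gap 0.004097439663958967 r 507.19067080797566
```

View pics/top2.png

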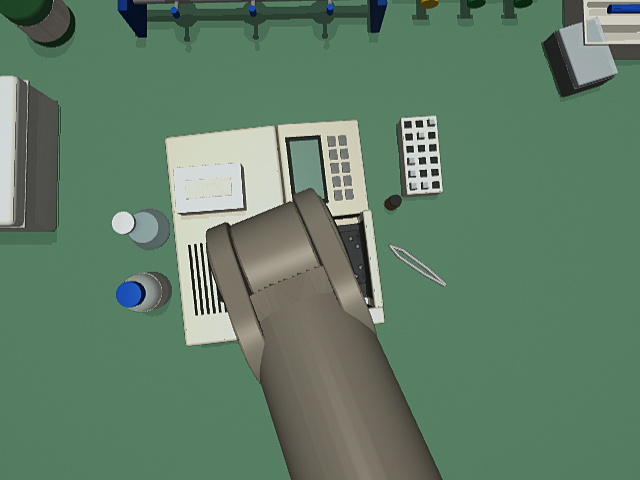

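>>> drive_tool(
  steps=[
    [0,0,-0.5,-4.5,0],
    [0,0,0,-3,0],
    [0,0,4.5,-0.5,0],
    [0,0,4.5,0,0],
    [0,0,4.5,0,0],
    [0,0,4,0,0.0],
  ],
)

```text
time_s: 4.6
eef_pos: [520.7, -61.9, 428.5]
eef_rot: [[0.99, 0.144, -0.006], [0.144, -0.989, 0.018], [-0.004, -0.018, -1.0]]
wrist_force: [-0.5, 0.3, 0.2]
finger_gap: 0.006
```

```bash
python3 -W ignore st.py
```

```text
t 4.6 a 170.77564893599114 b 8.254952801274467 z 428.502395576605 tip 348.502395576605 yaw err -0.03605903745257298 z axis [-0.01  0.02 -1.  ] F [-0.49  0.29  0.19] Ff -0.3453610348268878 gap 0.005768962848014203 r 524.3250656121476
```

>>> drive_tool(
  steps=[
    [0,0,-0.5,4,-0.036],
    [0,0,-0.5,4,0],
    [0,0,0,2.5,0],
  ],
)

```text
time_s: 4.9
eef_pos: [522.1, -58.7, 325.0]
eef_rot: [[0.986, 0.168, 0.005], [0.168, -0.986, 0.013], [0.008, -0.012, -1.0]]
wrist_force: [0.3, -0.3, 0.1]
finger_gap: 0.004
```

```bash
python3 -W ignore st.py;  python3 -c "
from h import *
p,d=camera('side');cv2.imwrite('pics/side3.png',p[:,:,::-1]);np.save('pics/side3d.npy',d)"
```

```text
t 4.9 a 167.77538186197268 b 10.021020553873452 z 324.95851160123914 tip 244.95851160123914 yaw err -0.060983621393038825 z axis [ 0.01  0.01 -1.  ] F [ 0.25 -0.31  0.13] Ff 0.33723541883162306 gap 0.004084738991706422 r 525.3826490594498
```

View pics/side3.png

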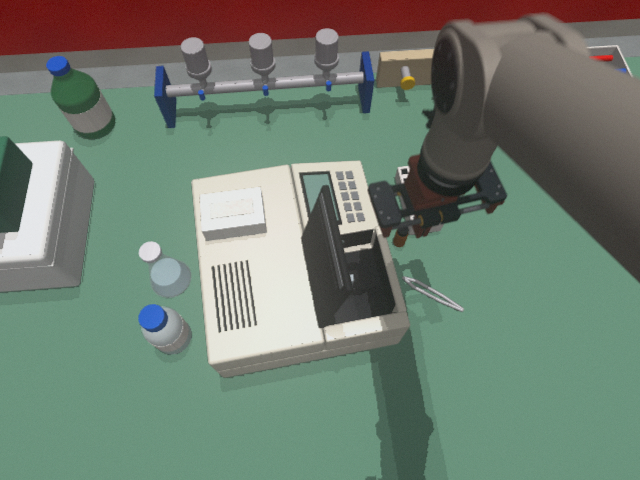

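```bash
cat > th.py <<'E'
from h import *
import sys
def theta(n,p,d):
    C=cloud(n,d);f=np.array([.108,-.994]);x=np.array([.994,.108]);H=np.array([494,107.])
    q=C[...,:2]-H;a=q@f;b=q@x;z=C[...,2]-141
    r=np.hypot(a,z)
    m=(abs(b)<80)&(r<182)&(z>8)&(a>-50)&(p.max(2)<60)&(d>0)
    th=np.arctan2(z,a)[m]; rr=r[m]
    k=rr>100
    return m.sum(), np.percentile(th[k],[10,50,90]) if k.any() else None, r[m].max() if m.any() else None
if __name__=="__main__":
    for n in sys.argv[1:]:
        p,d=camera(n);print(n,theta(n,p,d)); cv2.imwrite(f'pics/{n}_{env.sense()["time_s"]:.2f}.png',p[:,:,::-1])
E
python3 -c "
from th import *
print(theta('side',cv2.imread('pics/side3.png')[:,:,::-1],np.load('pics/side3d.npy')))"
```

```text
(np.int64(515), array([1.37659377, 1.44804075, 1.48771143]), np.float64(172.32071002675562))
```

>>> drive_tool(
  steps=[
    [0,-0.5,0,0,0.05],
    [0,0,-0.5,0,0],
    [0,0,-0.5,0,0],
    [0,0,0,0,0],
    [0,0,0,0,0],
    [0,0,0,0,0],
  ],
)

```text
time_s: 5.55
eef_pos: [515.8, -47.3, 323.4]
eef_rot: [[0.992, 0.124, 0.001], [0.124, -0.992, 0.014], [0.003, -0.013, -1.0]]
wrist_force: [0.4, 0.4, 0.1]
finger_gap: 0.007
```

```bash
python3 -W ignore st.py;  python3 th.py side
```

```text
t 5.55 a 155.72142370673717 b 5.055110268238753 z 323.35269930721995 tip 243.35269930721995 yaw err -0.01626749902515172 z axis [ 0.    0.01 -1.  ] F [0.38 0.36 0.12] Ff -0.32002960969667094 gap 0.00711136391067855 r 518.0121116299179
side (np.int64(1132), array([1.33305039, 1.39773199, 1.44661185]), np.float64(181.27867500456998))
```

>>> drive_tool(
  steps=[
    [0,0,-0.5,0,0.01],
    [0,0,-0.5,0,0],
    [0,0,-0.5,0,0],
    [0,0,0,0,0],
    [0,0,0,0,0],
    [0,0,0,0,0],
    [0,0,0,0,0],
  ],
)

```text
time_s: 6.3
eef_pos: [514.0, -31.1, 323.8]
eef_rot: [[0.994, 0.114, 0.002], [0.113, -0.993, 0.014], [0.003, -0.013, -1.0]]
wrist_force: [0.8, -0.2, -0.4]
finger_gap: 0.006
```

```bash
python3 -W ignore st.py;  python3 th.py side
```

```text
t 6.3 a 139.41717884769812 b 5.000361718367181 z 323.82771496455894 tip 243.82771496455894 yaw err -0.005535236631856663 z axis [ 0.    0.01 -1.  ] F [ 0.8  -0.17 -0.42] Ff 0.25654256974906187 gap 0.005744766799484011 r 514.9722870617516
side (np.int64(2467), array([1.25032851, 1.31528885, 1.36296026]), np.float64(181.9957566738179))
```

>>> drive_tool(
  steps=[
    [0,0,0,0,0],
    [0,0,0,0,0],
    [0,0,0,0,0],
    [0,0,0,0,0],
    [0,0,0,0,0],
  ],
)

```text
time_s: 6.85
eef_pos: [514.0, -31.6, 323.8]
eef_rot: [[0.994, 0.113, 0.001], [0.113, -0.994, 0.013], [0.003, -0.013, -1.0]]
wrist_force: [0.6, 0.6, -0.2]
finger_gap: 0.004
```

```bash
python3 -W ignore st.py;  python3 th.py side
```

```text
t 6.85 a 139.9164635815154 b 4.948400774573411 z 323.7505485971915 tip 243.75054859719148 yaw err -0.004657625181132163 z axis [ 0.    0.01 -1.  ] F [ 0.58  0.59 -0.21] Ff -0.5238257217163861 gap 0.004490601511571657 r 515.0051030574562
side (np.int64(3103), array([1.18190219, 1.23997115, 1.27503582]), np.float64(181.9679430729194))
```

>>> drive_tool(
  steps=[
    [0,0,0,0,0],
    [0,0,0,0,0],
    [0,0,0,0.5,0],
    [0,0,0,0.5,0],
    [0,0,0,0,0],
  ],
)

```text
time_s: 7.4
eef_pos: [514.0, -31.4, 312.8]
eef_rot: [[0.994, 0.113, 0.001], [0.113, -0.994, 0.013], [0.003, -0.013, -1.0]]
wrist_force: [-0.9, 0.5, 1.3]
finger_gap: 0.008
```

```bash
python3 -W ignore st.py;  python3 th.py side
```

```text
t 7.4 a 139.75837274124862 b 4.90800866688817 z 312.81877364075666 tip 232.81877364075666 yaw err -0.004686289039559005 z axis [ 0.    0.01 -1.  ] F [-0.92  0.55  1.26] Ff -0.6424054871497027 gap 0.008247705611713705 r 514.9386191650228
side (np.int64(3665), array([1.05927278, 1.12303432, 1.1555438 ]), np.float64(181.86619625706234))
```

>>> drive_tool(
  steps=[
    [0,0,0,0.2,0],
    [0,0,0,0.3,0],
    [0,0,0,0.4,0],
    [0,0,0,0.4,0],
    [0,0,0,0.3,0],
    [0,0,0,0,0],
  ],
)

```text
time_s: 8.05
eef_pos: [514.1, -31.2, 295.5]
eef_rot: [[0.994, 0.113, 0.001], [0.113, -0.994, 0.013], [0.003, -0.013, -1.0]]
wrist_force: [0.8, -0.2, -0.1]
finger_gap: 0.007
```

```bash
python3 -W ignore st.py;  python3 th.py side
```

```text
t 8.05 a 139.51958458312325 b 5.041643330394724 z 295.51081204680565 tip 215.51081204680565 yaw err -0.0047284897610991306 z axis [ 0.    0.01 -1.  ] F [ 0.84 -0.17 -0.07] Ff 0.2635913718409705 gap 0.006606565714706637 r 515.0301864805668
side (np.int64(4220), array([0.86754246, 0.92616999, 0.9612874 ]), np.float64(181.36536232336832))
```

>>> drive_tool(
  steps=[
    [0,0,0,0,0],
    [0,0,0,0,0],
    [0,0,0,0,0],
    [0,0,0,0,0],
    [0,0,0,0,0],
    [0,0,0,0,0],
  ],
)

```text
time_s: 8.7
eef_pos: [514.4, -31.8, 296.1]
eef_rot: [[0.994, 0.112, 0.002], [0.112, -0.994, 0.013], [0.004, -0.012, -1.0]]
wrist_force: [0.7, -0.9, 0.1]
finger_gap: 0.006
```

```bash
python3 -W ignore st.py;  python3 th.py side
```

```text
t 8.7 a 140.2028301731786 b 5.254170520842706 z 296.1063379115342 tip 216.10633791153418 yaw err -0.004059505670111985 z axis [ 0.    0.01 -1.  ] F [ 0.73 -0.92  0.12] Ff 0.9925507937321169 gap 0.005567821947094155 r 515.3549236343136
side (np.int64(4344), array([0.77097705, 0.82168399, 0.85875274]), np.float64(181.60300679680688))
```

>>> drive_tool(
  steps=[
    [0,0,0,0,0],
    [0,0,0,0,0],
    [0,0,0,0,0],
    [0,0,0,0,0],
    [0,0,0,0,0],
    [0,0,0,0,0],
  ],
)

```text
time_s: 9.35
eef_pos: [514.4, -32.0, 296.1]
eef_rot: [[0.994, 0.112, 0.002], [0.112, -0.994, 0.013], [0.004, -0.012, -1.0]]
wrist_force: [-0.4, -0.1, -0.4]
finger_gap: 0.003
```

```bash
python3 -W ignore st.py;  python3 th.py side; ls pics
```

```text
t 9.35 a 140.32667899408335 b 5.249101045180597 z 296.1095356976303 tip 216.1095356976303 yaw err -0.003989896937387022 z axis [ 0.    0.01 -1.  ] F [-0.4  -0.13 -0.44] Ff 0.08516477859163574 gap 0.002751202451252007 r 515.3709024002824
side (np.int64(4377), array([0.77053476, 0.81936392, 0.8584239 ]), np.float64(181.29069328535965))
side0.png
side0d.npy
side1.png
side3.png
side3d.npy
side_5.60.png
side_6.35.png
side_6.90.png
side_7.45.png
side_8.10.png
side_8.75.png
side_9.40.png
top0.png
top0d.npy
top2.png
```

>>> drive_tool(
  steps=[
    [0,0,0.2,0.25,0],
    [0,0,0.2,0.25,0],
    [0,0,0.2,0.25,0],
    [0,0,0.2,0.25,0],
    [0,0,0.2,0.25,0],
    [0,0,0.2,0.25,0],
    [0,0,0.2,0.25,0],
    [0,0,0.2,0.25,0],
  ],
)

```text
time_s: 10.2
eef_pos: [516.4, -48.7, 274.2]
eef_rot: [[0.994, 0.112, 0.002], [0.112, -0.994, 0.013], [0.004, -0.013, -1.0]]
wrist_force: [-1.1, -1.3, -0.3]
finger_gap: 0.006
```

```bash
python3 -W ignore st.py;  python3 th.py side
```

```text
t 10.2 a 157.1689667734636 b 5.432535746512812 z 274.17533780800005 tip 194.17533780800005 yaw err -0.0041856138758295525 z axis [ 0.    0.01 -1.  ] F [-1.08 -1.28 -0.32] Ff 1.1603950759240966 gap 0.005846855421767829 r 518.670953914946
side (np.int64(4692), array([0.59847609, 0.64691236, 0.68272317]), np.float64(181.6354276363137))
```

>>> drive_tool(
  steps=[
    [0,0,0.17,0.27,0],
    [0,0,0.17,0.27,0],
    [0,0,0.17,0.27,0],
    [0,0,0.16,0.27,0],
    [0,0,0.15,0.27,0],
    [0,0,0.14,0.27,0],
    [0,0,0.14,0.27,0],
    [0,0,0,0,0],
  ],
)

```text
time_s: 11.05
eef_pos: [517.6, -61.0, 252.8]
eef_rot: [[0.994, 0.111, 0.002], [0.111, -0.994, 0.013], [0.003, -0.012, -1.0]]
wrist_force: [0.0, -0.7, -1.3]
finger_gap: 0.006
```

```bash
python3 -W ignore st.py;  python3 th.py side
```

```text
t 11.05 a 169.55584807552592 b 5.282873038829216 z 252.79588532038144 tip 172.79588532038144 yaw err -0.0034547029825897635 z axis [ 0.    0.01 -1.  ] F [ 0.01 -0.71 -1.32] Ff 0.7093043772358126 gap 0.005611911694993653 r 521.154712557568
side (np.int64(5014), array([0.41086875, 0.46042064, 0.82867121]), np.float64(181.98856291839846))
```

```bash
cat > pl.py <<'E'
from h import *
import sys
def fit(n,p,d):
    C=cloud(n,d);f=np.array([.108,-.994]);x=np.array([.994,.108]);H=np.array([494,107.])
    q=C[...,:2]-H;a=q@f;b=q@x;z=C[...,2]-141
    r=np.hypot(a,z)
    m=(abs(b)<80)&(r<178)&(r>15)&(z>5)&(a>0)&(p.max(2)<70)&(d>0)
    A=a[m];Z=z[m]
    best=None;rng=np.random.default_rng(0)
    for _ in range(300):
        i,j=rng.integers(0,len(A),2)
        if abs(A[i]-A[j])<40: continue
        s=(Z[i]-Z[j])/(A[i]-A[j]);e=abs(Z-Z[i]-s*(A-A[i]))*np.cos(np.arctan(s))<2
        if best is None or e.sum()>best.sum(): best=e
    s,c=np.polyfit(A[best],Z[best],1)
    th=np.arctan(s);bb=b[m][best]
    k=best
    return dict(n=int(best.sum()),th=th,off=c*np.cos(th),rmax=np.percentile(np.hypot(A,Z)[best],99),lip_z=141+170*np.sin(th))
if __name__=="__main__":
    for n in sys.argv[1:]:
        p,d=camera(n);print(n,fit(n,p,d)); t=env.sense()["time_s"];cv2.imwrite(f'pics/{n}_{t:.2f}.png',p[:,:,::-1]);np.save(f'pics/{n}_{t:.2f}.npy',d)
E
python3 pl.py side top; ls pics|tail -3
```

```text
side {'n': 4902, 'th': np.float64(0.3211159578677171), 'off': np.float64(16.459124086822637), 'rmax': np.float64(164.54913577421542), 'lip_z': np.float64(194.6563641133123)}
top {'n': 5412, 'th': np.float64(0.3191190189935513), 'off': np.float64(15.390662492917796), 'rmax': np.float64(167.33172956818683), 'lip_z': np.float64(194.33413064733412)}
top2.png
top_11.20.npy
top_11.20.png
```

View pics/side_11.10.png

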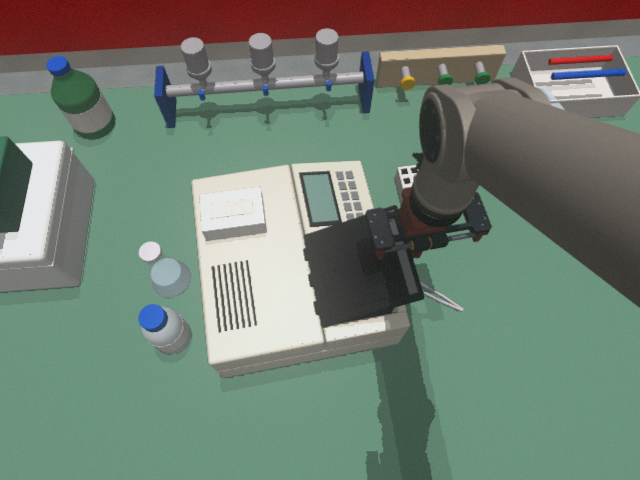

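>>> drive_tool(
  steps=[
    [0,0,0.07,0.25,0],
    [0,0,0.07,0.26,0],
    [0,0,0.06,0.27,0],
    [0,0,0.06,0.27,0],
    [0,0,0.05,0.27,0],
  ],
)

```text
time_s: 11.7
eef_pos: [518.0, -64.9, 239.5]
eef_rot: [[0.994, 0.111, 0.003], [0.111, -0.994, 0.011], [0.004, -0.011, -1.0]]
wrist_force: [-0.2, -3.3, 0.5]
finger_gap: 0.006
```

```bash
python3 -W ignore st.py;  python3 pl.py side top
```

```text
t 11.7 a 173.43732113489418 b 5.334754934255244 z 239.48890138513076 tip 159.48890138513076 yaw err -0.0030620129407423896 z axis [ 0.    0.01 -1.  ] F [-0.19 -3.26  0.49] Ff 3.218730769502822 gap 0.00639489914718442 r 522.087218774355
side {'n': 4807, 'th': np.float64(0.24035421300282667), 'off': np.float64(16.26441764200245), 'rmax': np.float64(164.52418463691652), 'lip_z': np.float64(181.4679342483082)}
top {'n': 5357, 'th': np.float64(0.23834540021838382), 'off': np.float64(14.757388533587052), 'rmax': np.float64(166.121189720013), 'lip_z': np.float64(181.13617145063034)}
```

>>> drive_tool(
  steps=[
    [0,0,0.055,0.25,0],
    [0,0,0.05,0.25,0],
    [0,0,0.05,0.25,0],
    [0,0,0.045,0.25,0],
    [0,0,0.04,0.25,0],
  ],
)

```text
time_s: 12.3
eef_pos: [518.4, -67.7, 226.0]
eef_rot: [[0.994, 0.111, 0.003], [0.111, -0.994, 0.011], [0.004, -0.01, -1.0]]
wrist_force: [0.6, -2.7, -0.8]
finger_gap: 0.006
```

```bash
python3 -W ignore st.py;  python3 pl.py side top
```

```text
t 12.3 a 176.30145987765837 b 5.341252247589143 z 226.0061039180801 tip 146.0061039180801 yaw err -0.002615713924209853 z axis [ 0.    0.01 -1.  ] F [ 0.65 -2.72 -0.76] Ff 2.77400991402259 gap 0.006222880694842338 r 522.7618417101622
side {'n': 4580, 'th': np.float64(0.1515293143013105), 'off': np.float64(16.543217729812138), 'rmax': np.float64(165.0448532437877), 'lip_z': np.float64(166.66151680981943)}
top {'n': 5325, 'th': np.float64(0.15695096811314693), 'off': np.float64(14.796038988636328), 'rmax': np.float64(166.27106996683952), 'lip_z': np.float64(167.57225515312973)}
```

>>> drive_tool(
  steps=[
    [0,0,0.03,0.23,0],
    [0,0,0.03,0.23,0],
    [0,0,0.025,0.23,0],
    [0,0,0.02,0.23,0],
    [0,0,0.02,0.22,0],
  ],
)

```text
time_s: 12.9
eef_pos: [518.6, -69.6, 213.8]
eef_rot: [[0.994, 0.11, 0.003], [0.11, -0.994, 0.01], [0.004, -0.01, -1.0]]
wrist_force: [0.1, -3.4, -0.5]
finger_gap: 0.004
```

```bash
python3 -W ignore st.py;  python3 pl.py side top
```

```text
t 12.9 a 178.21020279121132 b 5.365523010267697 z 213.84449968930977 tip 133.84449968930977 yaw err -0.0019476479332962704 z axis [ 0.    0.01 -1.  ] F [ 0.08 -3.42 -0.55] Ff 3.4077712166325544 gap 0.0036316935871557546 r 523.2390192834433
side {'n': 4180, 'th': np.float64(0.08395553145841422), 'off': np.float64(15.900475857563697), 'rmax': np.float64(164.3022670334756), 'lip_z': np.float64(155.2556796322784)}
top {'n': 5177, 'th': np.float64(0.0818359712069055), 'off': np.float64(15.062028187133143), 'rmax': np.float64(166.54792065824086), 'lip_z': np.float64(154.89659177244886)}
```

>>> drive_tool(
  steps=[
    [0,0,0.01,0.22,0],
    [0,0,0,0.22,0],
    [0,0,0,0.21,0],
    [0,0,0,0.21,0],
  ],
)

```text
time_s: 13.4
eef_pos: [518.7, -70.7, 204.8]
eef_rot: [[0.994, 0.109, 0.003], [0.109, -0.994, 0.009], [0.004, -0.009, -1.0]]
wrist_force: [0.9, -5.1, -0.3]
finger_gap: 0.007
```

```bash
python3 -W ignore st.py;  python3 pl.py side top
```

```text
t 13.4 a 179.34763135065376 b 5.347360456737995 z 204.77645511738007 tip 124.77645511738007 yaw err -0.0008929942872679536 z axis [ 0.    0.01 -1.  ] F [ 0.93 -5.14 -0.3 ] Ff 5.214191263990891 gap 0.007016132771304938 r 523.4948096765354
side {'n': 4003, 'th': np.float64(0.02883646065472466), 'off': np.float64(16.15034266162493), 'rmax': np.float64(163.85346697988075), 'lip_z': np.float64(145.90151894269061)}
top {'n': 5084, 'th': np.float64(0.033705198922989066), 'off': np.float64(14.764916089564123), 'rmax': np.float64(165.09499470973432), 'lip_z': np.float64(146.72879898191403)}
```

>>> drive_tool(
  steps=[
    [0,0,0,0.2,0],
    [0,0,0,0.2,0],
    [0,0,0,0.2,0],
    [0,0,0,0.1,0],
  ],
)

```text
time_s: 13.9
eef_pos: [518.9, -71.4, 197.1]
eef_rot: [[0.994, 0.108, 0.003], [0.108, -0.994, 0.008], [0.004, -0.008, -1.0]]
wrist_force: [-0.7, -4.9, 4.6]
finger_gap: 0.008
```

```bash
python3 -W ignore st.py;  python3 pl.py side top
```

```text
t 13.9 a 179.98700085365132 b 5.4601823337634485 z 197.0623126809404 tip 117.06231268094041 yaw err -9.052142188180345e-05 z axis [ 0.    0.01 -1.  ] F [-0.69 -4.92  4.59] Ff 4.819673359374505 gap 0.007699498595058872 r 523.7590014494972
side {'n': 3926, 'th': np.float64(-0.010181796835645948), 'off': np.float64(15.672592825630568), 'rmax': np.float64(162.97164595398385), 'lip_z': np.float64(139.2691244446544)}
top {'n': 4927, 'th': np.float64(-0.013276559428749099), 'off': np.float64(14.993205394547847), 'rmax': np.float64(166.3783058114884), 'lip_z': np.float64(138.74305120275318)}
```

>>> drive_tool(
  steps=[
    [0,0,0.5,0,0],
    [0,0,1.5,0,0],
    [0,0,3,0,0],
    [0,0,4,-1,0],
    [0,0,4,-3,0],
    [0,0,4,-4,0],
    [0,0,4,-2,0],
    [0,0,4,0,0],
  ],
)

```text
time_s: 14.8
eef_pos: [552.2, -309.3, 293.1]
eef_rot: [[0.991, 0.133, 0.006], [0.132, -0.991, 0.025], [0.009, -0.024, -1.0]]
wrist_force: [0.2, -0.1, 0.3]
finger_gap: 0.005
```

>>> drive_tool(
  steps=[
    [0,0,4,0,0],
    [0,0,4,0,0],
    [0,0,2,0,0],
    [0,0,0,0,0],
    [0,0,0,0,0],
  ],
)

```text
time_s: 15.3
eef_pos: [567.7, -414.0, 290.9]
eef_rot: [[0.991, 0.131, 0.012], [0.131, -0.991, 0.029], [0.016, -0.027, -1.0]]
wrist_force: [0.7, 0.8, 0.5]
finger_gap: 0.003
```

```bash
python3 -W ignore st.py;  python3 pl.py side top; ls pics/*.png|tail -2; ls -t pics/side*.png|head -1
```

```text
t 15.3 a 525.7911284227581 b 16.996960300746956 z 290.93792593333933 tip 210.93792593333933 yaw err -0.023248490667359054 z axis [ 0.01  0.03 -1.  ] F [0.66 0.81 0.48] Ff -0.7290489620354801 gap 0.003076336850994446 r 702.5998571675933
side {'n': 5141, 'th': np.float64(-0.007015379155295678), 'off': np.float64(15.34305506867248), 'rmax': np.float64(163.34209861926624), 'lip_z': np.float64(139.807395326104)}
top {'n': 5709, 'th': np.float64(-0.010821657494558568), 'off': np.float64(14.940655520663684), 'rmax': np.float64(166.9067985680247), 'lip_z': np.float64(139.16035413270674)}
pics/top_14.00.png
pics/top_15.40.png
pics/side_15.35.png
```

View pics/top_15.40.png

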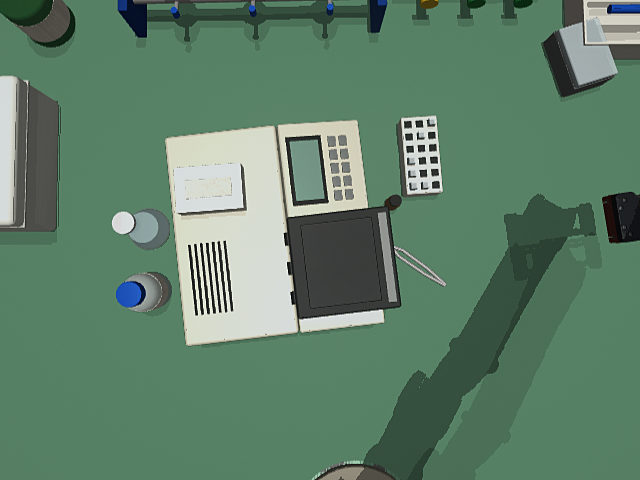

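View pics/side_15.35.png

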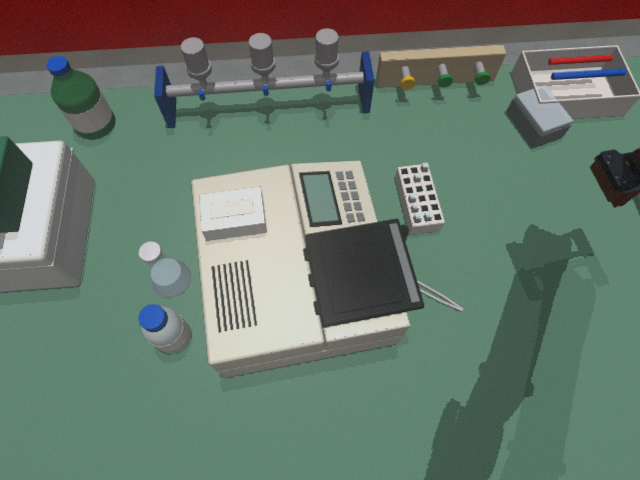

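The cover is flat and shut: in the top view its front edge runs from (385,207) to (400,305). The rack, the tweezers, the vial at (394,202), the bottle, the flask and the carton are at their original pixels, and the hand is clear.

```bash
python3 -c "
from station import order
print(order.sign_off())"
```

```text
the job is handed in; nothing more can be done
None
```

The cover is shut and the job is handed in, at about 15.4 s on the clock; sign-off gave no verdict.

**What I did:** I nudged the cover forward from behind with the closed fingers until it tipped and fell on its own. I then went over the top and caught its lip on the back of the fingers at about 0.7 rad, holding it there for over half a second. After that I rode it down at about 0.15–0.2 rad/s, with 1–5 N on the wrist, and pulled straight out.

**Tool stayed vertical:** The moves cannot tilt the tool. Near the end the lip was therefore held by friction on the upright finger, not by a finger lying flat under it.

**Last checks:**
- **Cover:** plane fits from the two cameras read −0.007 and −0.011 rad, so shut within measuring error.
- **Bystanders:** all of them look to be at their original pixels in both views.
- **Hand:** it is about 350 mm clear of the cover.

**Disagreements and gaps:**
- **Hinge position:** my first estimate was about 5 mm off. Angles I worked out from the finger position read about 0.1 rad high near 0.32 rad, so I switched to the camera plane fits for the rest of the ride.
- **Speed between about 0.5 and 0.32 rad:** I only measured this stretch at its ends. The average was about 0.2 rad/s, and the lip slipped about 10 mm down the finger between the catch and 0.32 rad.
- **Cuvette:** it is hidden under the closed cover, so I could not check it directly. The hand never entered the well.

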